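# Eject a stamping die from its bed and rack it

## Robot

A 6-joint arm with a two-finger parallel gripper is mounted at the origin on the work surface. World frame = base frame: x ahead of the robot, y to its left, z up, the work surface at z = 0. Lengths are in m, angles in rad, forces in N, time in s.
With the tool pointing down it reaches from about 0.425 to 1.125 m from the base axis. Payload 14.9 kg.
Tool frame: the origin (TCP) lies at the very end of the fingers, on their centre line; the grasp point (between the pads) lies hold_point_z behind it (hold_point_z is the distance from the TCP to the grasp point, in m); z points along the fingers, x is the direction in which the jaws open and shut, and the axes are right-handed (so a half turn about z gives the same grasp; the last joint's range is limited). The gripper opens to 91 mm and grips with 3 to 60 N. Pads are 32 mm wide; open, the fingers measure 118 mm over their backs; the gripper's body (76 mm by 178 mm) begins 60 mm behind the grasp point.
Start: joints at [-1.375, 0.379, 1.734, -0, 1.028, -0.033], TCP at [0.159, -0.682, 0.214] pointing down, gripper open.
Joint ranges: [-2.77, 2.77], [-0.74, 2.19], [0, 2.66], [-1.06, 4.2], [0.31, 2.87], [-3.08, 3.08]. Speed limits (rad/s): [1.89, 1.89, 2.39, 3.14, 3.14, 3.14].

## Interface

Orientations are given as a rotation vector (axis times angle).
In Python, from workcell import observe, get_image, camera_model, finish_job, spot_in, hold_point_z gives the robot as it stands.
- The arm moves only by the tool servo_tool, never from a script. Its argument "rows" is a list of rows, each an object with "turn": the turn, a rotation vector about the world's x, y, z in units of 1.5 rad (1.0 is 1.5 rad), a list of three; "offset": the shift along the world's x, y, z in units of 0.75 m (1.0 is 0.75 m), a list of three; "fingers": the opening, from 0 (shut) to 1 (fully open). A call has 1 to 5 rows; each row is the pose to reach, as a shift and turn from the pose commanded when the call began; what a row does not reach only later rows make up. A row lasts 1/12 s, in which the tool goes at most 41.7 mm and 7.16 degrees, less where a joint would pass 70% of its speed; a pose out of reach is approached as far as the arm can. A call with a number of a shift or a turn outside -1 to 1 is refused whole. A call with a gripper value outside its range is refused whole. The fingers move at their own pace and stop on an object; "grip_force" is the grip in N (left out, the last holds). Time passes only in rows, so rows that repeat a pose let the fingers close. It gives the time, the measured TCP pose, the force and the opening at its end, in the units of the state.
- observe(): the state, without advancing time (a new reading comes with each control period).
- get_image(name): name is "scene" or "top"; returns (picture, depth): 420x560x3 uint8, red, green, blue; 420x560 float32, m along the optical axis (not along the pixel's ray), 0 where there is no reading.
- camera_model(name): a dict with "mtx" (3x3 intrinsics, pixels), "origin" and "rotation" of the camera in the world. Camera axes: x right, y down, z forward; pixel columns grow to the right and rows downward; lengths in m; the calibration is good to about 2 mm. A picture is of the moment at which its call begins. camera_model takes no time and is no camera call.
- finish_job(): hands the job in, once; it reports no verdict.
Trained networks look in the newest picture that a camera, given by its name, has taken for a name from the list of things; names that differ only in an ending like _2 or _b are one class to them, and where a whole thing is asked for, a point or a joint stands for the part that bears it (a point fixed in the world has none). Each returns a list of dicts, best first, with "confidence" (0 to 1); they miss things now and then, are a little off and sometimes report something else, mostly with a low value. They report only what shows in the picture. A call takes as long as a camera call. They do not tell look-alikes from the thing itself.
- spot_in(name, camera): "xy" ([column, row] in pixels, amid what is visible of it).
The state is a dict: "time_s": time; "joints": joint angles; "joint_vel": joint speeds; "tau": joint torques, N m; "ee_pos": TCP position; "eef_rot": TCP orientation; "force": force on the tool from outside, world axes, zero at the start; "ft_torque": the same for the moment, N m; "width": finger opening in m.
Only numpy, scipy, OpenCV 4.12 (cv2) and the standard library are available. Lean on these libraries where they do the work, as an engineer would, in place of code of your own. Each camera call takes 0.05 s, during which the arm holds its last target.

## Task

Take the paperweight off the stamping die and stand it upright on the open bench. Then press the bed's ejector lever all the way down so that the die rises, lift the die out, and lower it, without dropping it, flat, face up and square into the rack's empty lane, which has a paper card on its floor. Leave the rack's other two dies and everything else on the bench where they are.

Things in the scene. Friction and masses are not known exactly. Their poses are not given: they have to be found in the camera images.
- bed: Grey die bed fixed to the bench: block 170 (its x) x 90 (y) x 60 mm high, origin under its centre. A 114 x 44 mm pocket in its top holds the stamping die, long side along x, 3 mm proud of the top. Two steel studs, 12 mm thick, stand 22 mm above the top at x = 70, y = +/-32 mm. The ejector lever sticks out at its -x end, between two cheeks as high as the bed, to 205 mm from the origin.
- lever (a joint): Ejector lever: 0 = up, die seated (start); 0.5 rad = fully down at its stop, die raised 32 mm (35 mm proud of the bed). Pivot along the bed's y at bed x = -105 mm, z = 50 mm; paddle centre 80 mm out from it, sloping up 0.35 rad at 0, down 0.15 rad at 0.5. About 12 N down on the paddle moves it. No spring: friction keeps it where left and holds the die up (not with the paperweight on it).
- paddle (a point): Centre of the upper face of the lever's rubber paddle (36 mm square, 12 mm thick); moves with the lever: about 83 mm above the bench when up, 44 mm when fully down.
- die_center (a point): Centre of the loose stamping die seated in the bed: aluminium block with a thin brass face on top, 110 (its x) x 40 (its y) x 45 mm (its z, up), 0.3 to 0.45 kg. Point half-way up, 22.5 mm below its top.
- weight_center (a point): Centre of the loose paperweight that stands on the die at the start: steel disc 60 mm in diameter, 35 mm high, with an upright round wooden handle on top, 30 mm in diameter, 55 mm long. 90 mm high in all, point half-way up (45 mm above its foot); z along the handle; 0.5 to 0.85 kg.
- rack: Wooden rack fixed to the bench, 150 mm (its x) by 222 mm (its y), origin at the centre of its underside. Three lanes side by side lie along x, centred at y = -72, 0 and +72 mm; each is 138 x 66 mm inside. Floor 6 mm above the bench, edges and dividers 15 mm above the bench.
- card_top (a point): Centre of the top of a paper card, 100 x 36 x 2 mm, fixed on the floor of the empty lane, in the lane's centre; x along the lane, z up. Its top is 8 mm above the bench. The die is to lie on it.
- die_b_center (a point): Centre of another die lying in a lane of the rack, 100 x 32 x 40 mm high, x along the lane. Leave alone.
- die_c_center (a point): Centre of another die lying in a lane of the rack, 90 x 36 x 35 mm high, x along the lane. Leave alone.
- jar_center (a point): Centre of a round glue jar, 60 mm in diameter, 80 mm high, close to the bed. Leave alone.
- tin_center (a point): Centre of a round steel tin, 56 mm in diameter, 65 mm high, beyond the rack. Leave alone.
- awl_center (a point): Centre of an awl lying beside the lever, 120 mm long (its x), up to 28 mm wide, 22 mm high. Leave alone.
- maul_center (a point): Centre of a standing wooden maul, 72 mm in diameter, 155 mm high. Leave alone.
- hammer_head (a point): Point in the head of a lying hammer, in line with its handle; the handle runs 250 mm from here along -x, 25 mm thick; head 88 mm along y, 26 mm high. Leave alone.
- book_center (a point): Centre of a lying book, 124 (its x) x 88 x 32 mm high. Leave alone.
- pot_center (a point): A point 45 mm up the axis of a round brush pot, 76 mm in diameter, 190 mm high with its brushes. Leave alone.
- board_center (a point): Centre of a lying pressing board, 60 (its x) x 180 (its y) x 14 mm. Leave alone.
Things that resemble listed ones, but are neither listed nor needed, are in the scene too. What is shaped like the part that bears weight_center but blue, pink or red is not meant.

How it is judged:
On the way, in this order (a step that is already met when the one before it is completed fails the run):
1. the paperweight stands upright on the bench, let go (height (world z) of weight_center below 0.0485 m and angle between weight_center's own z axis and vertical below 0.1 rad and contact force between weight and the fingers below 0.1 N), for 0.3 s.
2. the lever is fully down and the die has risen with it (value of joint lever above 0.45 rad and z of die_center in the frame of bed above 0.066 m), for 0.2 s.
3. the die, still held, has been lowered to within 10 mm of the floor of the empty lane (x of die_center in the frame of card_top between -0.018 and 0.018 m and y of die_center in the frame of card_top between -0.016 and 0.016 m and angle between the x axis of die_center and the x axis of card_top, either way round below 0.17 rad and z of die_center in the frame of card_top below 0.0325 m and contact force between die and the fingers above 0.5 N), for 0.02 s.
At the end, for the whole second after the job is handed in: The die lies flat and face up on the card in the empty lane, within 18 mm (lengthwise) and 16 mm (crosswise) of the card's centre and 0.17 rad of the lane's line, released and still; the paperweight stands upright on the bench itself, released and still. The lever may stay down (all of step 1 and x of die_center in the frame of card_top between -0.018 and 0.018 m and y of die_center in the frame of card_top between -0.016 and 0.016 m and angle between the x axis of die_center and the x axis of card_top, either way round below 0.17 rad and z of die_center in the frame of card_top below 0.026 m and angle between die_center's own z axis and vertical below 0.08 rad and contact force between die and the fingers below 0.1 N and linear speed of each of die, weight below 0.02 m/s); the robot touches nothing.
It fails at once if a bystander on the bench is pushed more than 30 mm (distance of any of jar_center, awl_center, maul_center, hammer_head, book_center, pot_center, board_center, tin_center from where it was at the start of the episode above 0.03 m).
It fails at once if another die in the rack is moved more than 12 mm (distance of any of die_b_center, die_c_center from where it was at the start of the episode above 0.012 m).
It fails at once if the paperweight is tipped over (angle between weight_center's own z axis and vertical above 0.5 rad).
It also fails if it takes over 70 s, if anything falls off the work surface, if the arm or the gripper's body presses on something with over 40 N, if the wrist force passes 120 N, or if a joint passes its speed limit or range.

## Working session

There is one attempt and no reset: what is moved stays moved. The work goes in short steps, Python scripts to look and compute and a tool call to move; the robot and the scene stay as the last step left them, time stands still between calls to the robot, and variables do not carry over. Pictures are saved under pics/ and viewed, and the job is handed in when it is done.

Besides the shell and the picture viewer there is one more tool, called as name(argument=value, ...), one argument or row to a line, values as JSON. servo_tool: Moves the arm, as the interface text tells. Shifts and turns lie within -1 to 1; 1 stands for 0.75 m of shift or 1.5 rad of turn. Its arguments: {"type":"object","properties":{"rows":{"type":"array"},"grip_force":{"type":"number"}},"required":["rows"]}

```bash
mkdir -p pics; ls
python3 - <<'E'
from workcell import *
import cv2,numpy as np
for n in ["scene","top"]:
    im,d=get_image(n); cv2.imwrite(f"pics/{n}0.png",im[:,:,::-1]); np.save(f"pics/{n}0.npy",d)
    m=camera_model(n); print(n,m)
    for k in ["bed","paddle","die_center","weight_center","rack","card_top","die_b_center","jar_center","tin_center","awl_center"]:
        print(k,[(np.round(r["xy"]).tolist(),round(r["confidence"],2)) for r in spot_in(k,n)][:5])
print(observe()); print(hold_point_z)
E
```

```text
pics
scene {'mtx': array([[462.59726027,   0.        , 281.65180626],
       [  0.        , 462.59726027, 205.92909705],
       [  0.        ,   0.        ,   1.        ]]), 'origin': array([1.09982977, 0.71185744, 0.99372728]), 'rotation': array([-0.87220472, -2.55079887,  1.09415292])}
bed [([283.0, 220.0], 0.71)]
paddle [([264.0, 291.0], 0.68), ([251.0, 187.0], 0.64), ([259.0, 234.0], 0.5), ([376.0, 293.0], 0.21)]
die_center [([286.0, 206.0], 0.5), ([297.0, 222.0], 0.48)]
weight_center [([226.0, 221.0], 0.93), ([286.0, 204.0], 0.83), ([325.0, 208.0], 0.66), ([323.0, 182.0], 0.65)]
rack [([381.0, 301.0], 0.73)]
card_top [([399.0, 310.0], 0.64), ([344.0, 342.0], 0.62)]
die_b_center [([354.0, 274.0], 0.9)]
jar_center [([259.0, 234.0], 0.9)]
tin_center [([328.0, 305.0], 0.87)]
awl_center [([263.0, 190.0], 0.52)]
top {'mtx': array([[380.79653223,   0.        , 281.67046244],
       [  0.        , 380.79653223, 207.6713291 ],
       [  0.        ,   0.        ,   1.        ]]), 'origin': array([ 0.42717685, -0.03936512,  0.99452907]), 'rotation': array([-2.16765089,  2.13746791, -0.1447
[... 456 characters left out ...]
68)]
awl_center [([344.0, 232.0], 0.84)]
{'time_s': 1.1, 'joints': array([-1.37530250e+00,  3.78912351e-01,  1.73418502e+00, -3.21985715e-05,
        1.02846766e+00, -3.32680253e-02]), 'joint_vel': array([ 0.00114988, -0.00034549, -0.00093908, -0.00171773, -0.00173328,
        0.00114926]), 'tau': array([-3.67477565e-03, -7.63706446e+01, -4.34750390e+01,  6.49078167e-02,
        3.91082105e-02, -7.55020793e-07]), 'ee_pos': array([ 0.15875496, -0.68179005,  0.21393054]), 'eef_rot': array([ 2.46044837e+00, -1.95334426e+00,  5.01042985e-06]), 'force': array([ 0.79800577, -0.6911187 , -0.32014627]), 'ft_torque': array([ 0.0217726 ,  0.02075221, -0.01561524]), 'width': 0.09088492531969009}
0.0188
```

Run:
```python
import cv2,numpy as np
for n in ["scene","top"]:
    im=cv2.imread(f"pics/{n}0.png"); cv2.imwrite(f"pics/{n}0_b.png",cv2.resize(im,(800,600),interpolation=cv2.INTER_CUBIC))
im=cv2.imread("pics/top0.png"); cv2.imwrite("pics/top0_c.png",cv2.resize(im[130:310,90:370],(784,504),interpolation=cv2.INTER_CUBIC))
im=cv2.imread("pics/scene0.png"); cv2.imwrite("pics/scene0_c.png",cv2.resize(im[150:360,200:440],(686,600),interpolation=cv2.INTER_CUBIC))
```

```text
(no output)
```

View pics/scene0_b.png

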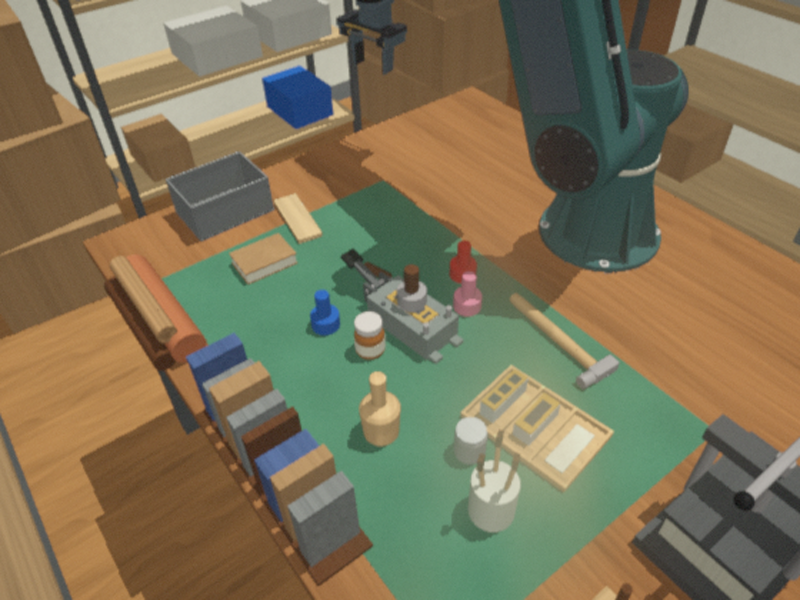

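View pics/top0_b.png

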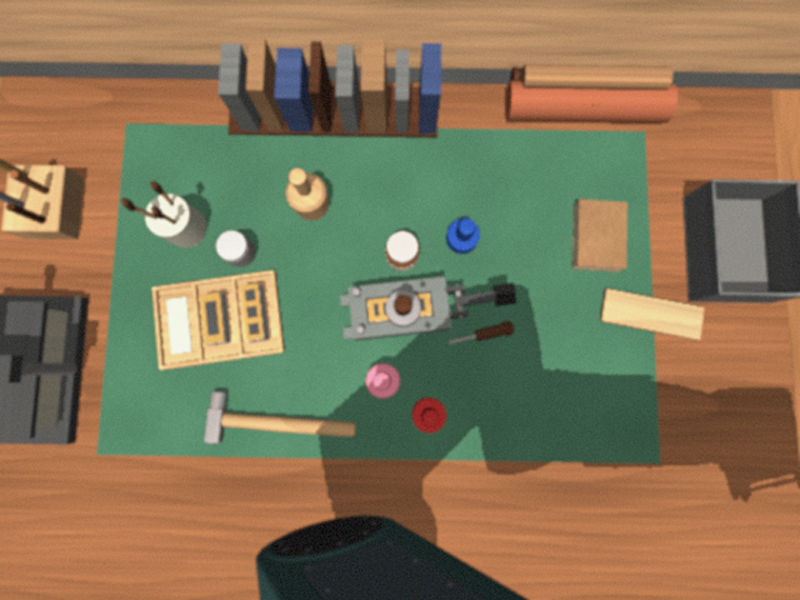

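View pics/top0_c.png

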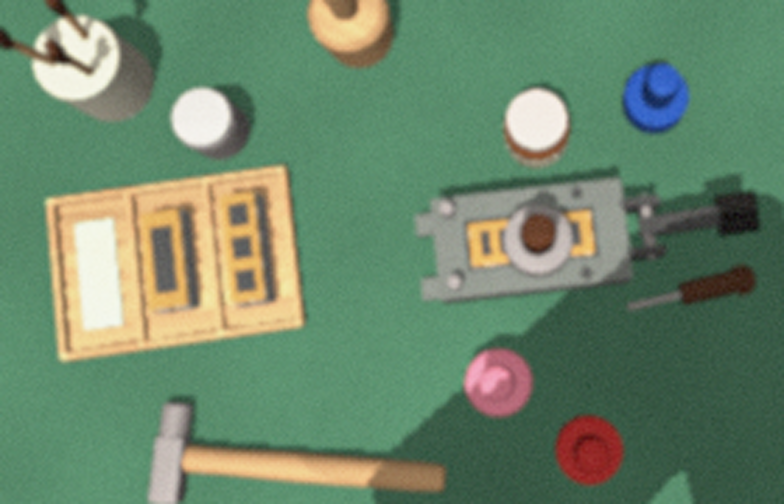

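View pics/scene0_c.png

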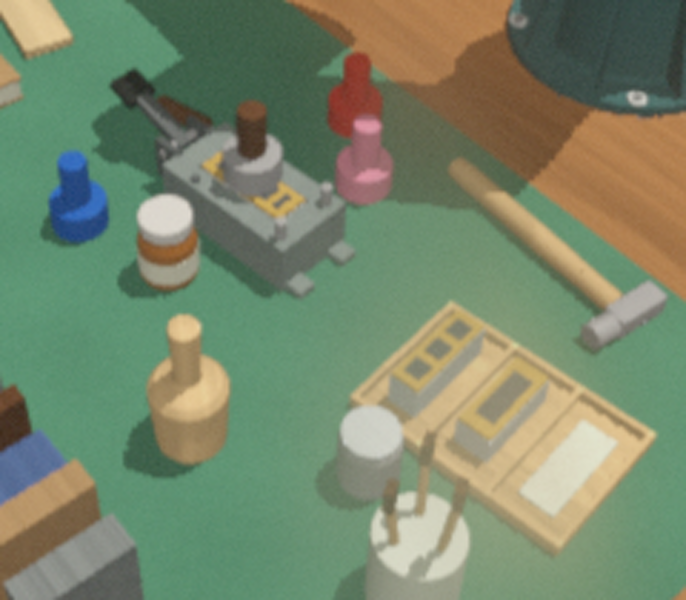

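```bash
cat > h.py <<'E'
import numpy as np,cv2
from scipy.spatial.transform import Rotation as R
from workcell import *
def cloud(n,d):
    m=camera_model(n);K=m["mtx"];v,u=np.mgrid[0:420,0:560]
    p=np.stack([(u-K[0,2])/K[0,0]*d,(v-K[1,2])/K[1,1]*d,d],-1)
    return p@R.from_rotvec(m["rotation"]).as_matrix().T+m["origin"]
def px(n,uv,z):
    m=camera_model(n);K=m["mtx"];uv=np.atleast_2d(uv)
    r=np.c_[(uv[:,0]-K[0,2])/K[0,0],(uv[:,1]-K[1,2])/K[1,1],np.ones(len(uv))]@R.from_rotvec(m["rotation"]).as_matrix().T
    o=m["origin"];return o+r*((z-o[2])/r[:,2])[:,None]
def proj(n,P):
    m=camera_model(n);p=(np.atleast_2d(P)-m["origin"])@R.from_rotvec(m["rotation"]).as_matrix()
    q=p@m["mtx"].T;return q[:,:2]/q[:,2:]
def rect(P):
    c,s,a=cv2.minAreaRect((np.asarray(P)[:,:2]*1000).astype(np.float32));return np.round(c,1),np.round(s,1),round(a,2)
E
python3 - <<'E'
from h import *
im=cv2.imread("pics/top0.png");d=np.load("pics/top0.npy");C=cloud("top",d)
print("bench z",np.median(C[250:260,200:230,2]))
hsv=cv2.cvtColor(im,cv2.COLOR_BGR2HSV).astype(int)
# card
m=np.zeros((420,560),bool);m[200:255,112:140]=1
m&=(hsv[...,2]>200)&(hsv[...,1]<50)
v,u=np.nonzero(m);print("card",m.sum(),rect(px("top",np.c_[u,v],0.008)))
for n in ["top","scene"]:
    d=np.load(f"pics/{n}0.npy");C=cloud(n,d);print(n)
    z=C[...,2]
    def sel(x0,x1,y0,y1,z0,z1):
        return C[(C[...,0]>x0)&(C[...,0]<x1)&(C[...,1]>y0)&(C[...,1]<y1)&(z>z0)&(z<z1)&(d>0)]
    b=px("top",[[294,207]],0.06)[0]
    P=sel(b[0]-.09,b[0]+.09,b[1]-.16,b[1]+.16,.055,.0665);print("bedtop",b,len(P),rect(P),np.median(P[:,2]))
    w=px("top",[[281,214]],0.13)[0]
    for z0,z1 in [(.085,.105),(.14,.16)]:
        P=sel(w[0]-.06,w[0]+.06,w[1]-.06,w[1]+.06,z0,z1);print("w",z0,len(P),len(P) and (rect(P),P.mean(0)))
    for nm,uv in [("pink",(267,266)),("red",(300,290)),("jar",(281,173)),("tin",(162,172)),("blue",(323,165)),("hamend",(245,300)),("awl",(344,232)),("maul",(213,136)),("pad",(353,206)),("card",(124,226)),("b",(151,222)),("c",(178,218))]:
        if n=="top": print(nm,np.round(C[uv[1]-1:uv[1]+2,uv[0]-1:uv[0]+2].reshape(-1,3).mean(0),3))
E
```

```text
bench z 0.0003263095840880803
card 546 (array([502.3, 367.2]), array([100.5,  37.1]), 9.44)
top
bedtop [ 0.5548768  -0.06969891  0.06      ] 2094 (array([562.8, -64.6]), array([136.8, 239.8]), 7.12) 0.05990454151029201
w 0.085 340 ((array([530.7, -39.1]), array([57.5, 59.2]), 76.39), array([ 0.52808286, -0.03919506,  0.09723682]))
w 0.14 138 ((array([530.9, -40.1]), array([27. , 26.9]), 1.06), array([ 0.53010118, -0.03937292,  0.15161146]))
pink [ 0.41  -0.007  0.09 ]
red [ 0.356 -0.085  0.09 ]
jar [ 0.636 -0.036  0.079]
tin [0.638 0.261 0.064]
blue [ 0.66  -0.141  0.069]
hamend [0.324 0.049 0.023]
awl [ 0.497 -0.2    0.021]
maul [0.724 0.132 0.09 ]
pad [ 0.556 -0.212  0.083]
card [0.506 0.369 0.009]
b [0.514 0.289 0.04 ]
c [0.525 0.22  0.046]
scene
bedtop [ 0.5548768  -0.06969891  0.06      ] 1166 (array([531.2, -51.6]), array([220.7, 174.7]), 64.64) 0.060488704080325195
w 0.085 232 ((array([533.8, -36.1]), array([55. , 59.3]), 52.68), array([ 0.53734441, -0.0307285 ,  0.09637247]))
w 0.14 91 ((array([531.9, -37.7]), array([29.5, 26.8]), 81.98), array([ 0.53307331, -0.03676582,  0.15015602]))
```

Run:
```python
from h import *
s=px("top",[[249.6,203.9],[252.9,230.4]],0.082);print(s, (s[0]-s[1]))
mid=s.mean(0)[:2]; 
d=np.load("pics/top0.npy");C=cloud("top",d)
pad=C[(C[...,0]>.52)&(C[...,0]<.60)&(C[...,1]<-.185)&(C[...,1]>-.25)&(C[...,2]>.06)][:,:3];print("pad",len(pad),pad.mean(0),rect(pad))
pd=np.array([.556,-.212]);v=mid-pad.mean(0)[:2];print("len",np.hypot(*v),"yaw",np.arctan2(v[1],v[0]))
# rectify bed plane
im=cv2.imread("pics/top0.png")
def warp(z,x0,y0,w,h,s,f): # up=+x right=-y
    W=np.array([[x0,y0,z],[x0,y0-w,z],[x0-h,y0-w,z],[x0-h,y0,z]])
    H=cv2.getPerspectiveTransform(proj("top",W).astype(np.float32),np.float32([[0,0],[w*s,0],[w*s,h*s],[0,h*s]]))
    o=cv2.warpPerspective(im,H,(int(w*s),int(h*s)),flags=cv2.INTER_CUBIC);cv2.imwrite(f,o)
warp(.0605,.62,.08,.34,.16,2300,"pics/bed.png")
# bed edges by point bounds along fitted axes for several yaws
P=C[(C[...,2]>.056)&(C[...,2]<.0655)&(C[...,0]>.46)&(C[...,0]<.61)&(C[...,1]>-.125)&(C[...,1]<.08)]
for a in np.radians([92,94,96,97,98,99,100,102]):
    e=np.array([np.cos(a),np.sin(a)]);n=np.array([-e[1],e[0]])
    t=P[:,:2]@e;q=P[:,:2]@n
    print(round(np.degrees(a)),np.round(np.percentile(q,[0.5,2,98,99.5]),4),np.round(np.percentile(t,[.5,99.5]),4))
```

```text
[[0.55792438 0.0385662  0.082     ]
 [0.49383926 0.02904027 0.082     ]] [0.06408512 0.00952593 0.        ]
pad 250 [ 0.55697922 -0.20850673  0.0816162 ] (array([ 557.5, -207.6]), array([36.4, 43.3]), 1.46)
len 0.244297287081975 yaw 1.6984358626797285
92 [-0.5834 -0.5798 -0.4873 -0.4847] [-0.1413  0.0342]
94 [-0.5788 -0.5765 -0.4868 -0.4844] [-0.1603  0.0147]
96 [-0.5741 -0.5729 -0.4851 -0.4835] [-0.1782 -0.0044]
97 [-0.572  -0.5708 -0.4836 -0.4826] [-0.1874 -0.0138]
98 [-0.5704 -0.5691 -0.4817 -0.4806] [-0.1966 -0.0228]
99 [-0.5692 -0.5673 -0.4796 -0.4779] [-0.2059 -0.0318]
100 [-0.5681 -0.5657 -0.4771 -0.475 ] [-0.2152 -0.0407]
102 [-0.5656 -0.5623 -0.4711 -0.4681] [-0.2339 -0.0583]
```

View pics/bed.png

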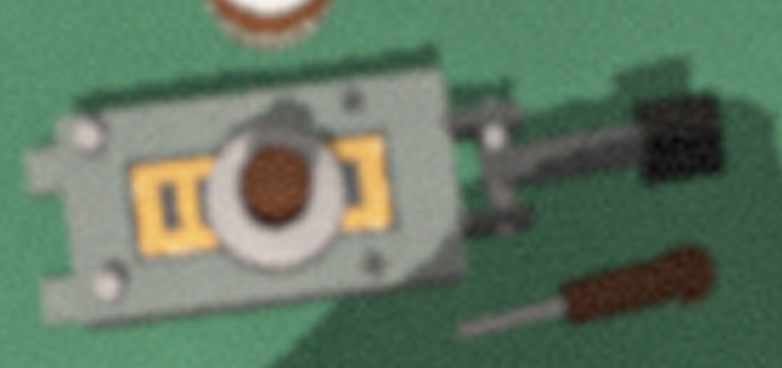

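Run:
```python
from h import *
im=cv2.imread("pics/top0.png")
def warp(z,x0,y0,w,h,s,f):
    W=np.array([[x0,y0,z],[x0,y0-w,z],[x0-h,y0-w,z],[x0-h,y0,z]])
    H=cv2.getPerspectiveTransform(proj("top",W).astype(np.float32),np.float32([[0,0],[w*s,0],[w*s,h*s],[0,h*s]]))
    o=cv2.warpPerspective(im,H,(int(w*s),int(h*s)),flags=cv2.INTER_CUBIC);cv2.imwrite(f,o);return o
o=warp(.0085,.62,.45,.3,.22,2600,"pics/rack.png")
hsv=cv2.cvtColor(o,cv2.COLOR_BGR2HSV)
for sat in (40,60,80):
    m=((hsv[...,2]>180)&(hsv[...,1]<sat)).astype(np.uint8);m[:,330:]=0
    n,l,s,c=cv2.connectedComponentsWithStats(m);i=1+np.argmax(s[1:,4])
    v,u=np.nonzero(l==i);r=cv2.minAreaRect(np.c_[u,v].astype(np.float32));print(r,.62-r[0][1]/2600,.45-r[0][0]/2600)
    P=np.c_[u,v]-[u.mean(),v.mean()];w,V=np.linalg.eigh(P.T@P);print("pca",V[:,1],np.degrees(np.arctan2(-V[0,1],-V[1,1])),.62-v.mean()/2600,.45-u.mean()/2600)
```

```text
((216.2090301513672, 305.80657958984375), (259.3414001464844, 94.39932250976562), 80.90972137451172) 0.5023820847731371 0.3668426807110126
pca [0.15898803 0.98728051] -170.85183752377498 0.5022053959852418 0.3669160638914713
((215.8162078857422, 305.77679443359375), (264.64971923828125, 100.11213684082031), 81.07601165771484) 0.502393540602464 0.36699376619779145
pca [0.15884108 0.98730416] -170.86036500642146 0.5022309574089949 0.3669621761766366
((214.9872589111328, 306.3963928222656), (271.53143310546875, 107.69935607910156), 80.76444244384766) 0.5021552335298978 0.3673125927264874
pca [0.15702243 0.98759504] -170.9658904786537 0.5020685377981722 0.3669757350482174
```

View pics/rack.png

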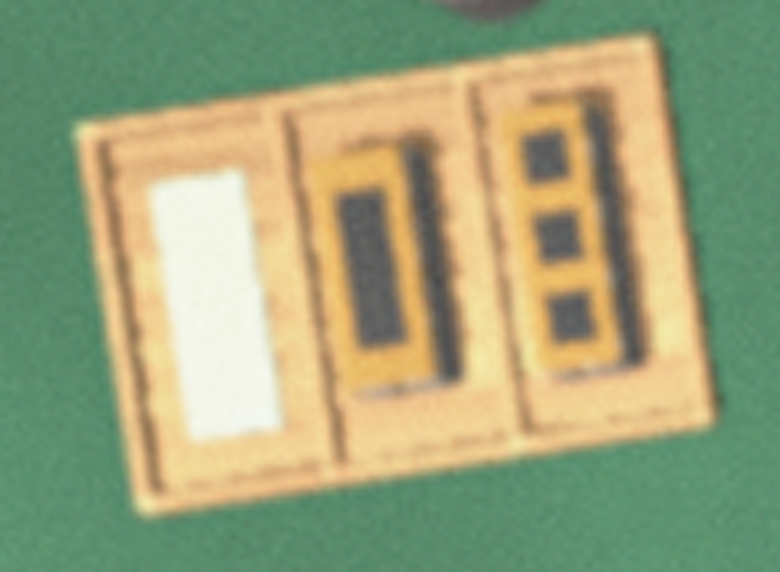

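Candidates for the paperweight in the top picture are blue (323,165), pink (267,266), red (300,290) and steel disc with brown handle (281,212). By the description it's the last one, which stands on the die, and the close crop confirms it. Now I'll move.

servo_tool(
  rows=[
    {"turn": [0, 0, 0.077], "offset": [0.026, 0.045, 0], "fingers": 1},
    {"turn": [0, 0, 0.154], "offset": [0.052, 0.09, 0], "fingers": 1},
    {"turn": [0, 0, 0.231], "offset": [0.078, 0.135, 0], "fingers": 1},
    {"turn": [0, 0, 0.308], "offset": [0.104, 0.18, 0], "fingers": 1},
    {"turn": [0, 0, 0.385], "offset": [0.13, 0.225, 0], "fingers": 1},
  ],
  grip_force=25,
)

```text
time_s: 1.52
ee_pos: [0.2568, -0.5114, 0.2139]
eef_rot: [2.918, -1.164, 0.0]
force: [0.7, -0.6, -0.2]
width: 0.091
```

servo_tool(
  rows=[
    {"turn": [0, 0, 0.077], "offset": [0.026, 0.045, 0], "fingers": 1},
    {"turn": [0, 0, 0.154], "offset": [0.052, 0.09, 0], "fingers": 1},
    {"turn": [0, 0, 0.231], "offset": [0.078, 0.135, 0], "fingers": 1},
    {"turn": [0, 0, 0.308], "offset": [0.104, 0.18, 0], "fingers": 1},
    {"turn": [0, 0, 0.385], "offset": [0.13, 0.225, 0], "fingers": 1},
  ],
)

```text
time_s: 1.93
ee_pos: [0.3543, -0.3426, 0.2142]
eef_rot: [3.128, -0.285, 0.001]
force: [-0.2, -0.2, 1.0]
width: 0.0912
```

servo_tool(
  rows=[
    {"turn": [0, 0, 0.043], "offset": [0.024, 0.041, 0], "fingers": 1},
    {"turn": [0, 0, 0.086], "offset": [0.047, 0.082, 0], "fingers": 1},
    {"turn": [0, 0, 0.129], "offset": [0.071, 0.122, 0], "fingers": 1},
    {"turn": [0, 0, 0.172], "offset": [0.094, 0.163, 0], "fingers": 1},
    {"turn": [0, 0, 0.215], "offset": [0.118, 0.204, 0], "fingers": 1},
  ],
)

```text
time_s: 2.35
ee_pos: [0.4428, -0.1897, 0.2142]
eef_rot: [3.134, 0.218, 0.001]
force: [1.1, -0.3, -0.8]
width: 0.0911
```

servo_tool(
  rows=[
    {"turn": [0, 0, 0], "offset": [0.024, 0.041, 0], "fingers": 1},
    {"turn": [0, 0, 0], "offset": [0.048, 0.083, 0], "fingers": 1},
    {"turn": [0, 0, 0], "offset": [0.074, 0.128, 0], "fingers": 1},
    {"turn": [0, 0, 0], "offset": [0.099, 0.173, 0], "fingers": 1},
    {"turn": [0, 0, 0], "offset": [0.118, 0.203, 0], "fingers": 1},
  ],
)

```text
time_s: 2.77
ee_pos: [0.5319, -0.0363, 0.2142]
eef_rot: [-3.134, -0.214, -0.001]
force: [-0.2, 0.1, -0.2]
width: 0.0911
```

servo_tool(
  rows=[
    {"turn": [0, 0, 0], "offset": [0, 0, -0.03], "fingers": 1},
    {"turn": [0, 0, 0], "offset": [0, 0, -0.05], "fingers": 1},
  ],
)

```text
time_s: 2.93
ee_pos: [0.5316, -0.0376, 0.1759]
eef_rot: [3.134, 0.217, 0.002]
force: [-0.3, -0.8, -0.7]
width: 0.0911
```

Run:
```python
from h import *
im,d=get_image("scene");cv2.imwrite("pics/s1.png",cv2.resize(im[120:270,190:370,::-1],(720,600),interpolation=cv2.INTER_CUBIC))
s=observe();print(s["ee_pos"],s["eef_rot"],s["force"],s["time_s"])
```

```text
[ 0.52949898 -0.03799789  0.17304184] [-3.13364308 -0.21516109  0.0049102 ] [-2.53999303 -0.42955088 -4.17862328] 2.9833
```

View pics/s1.png

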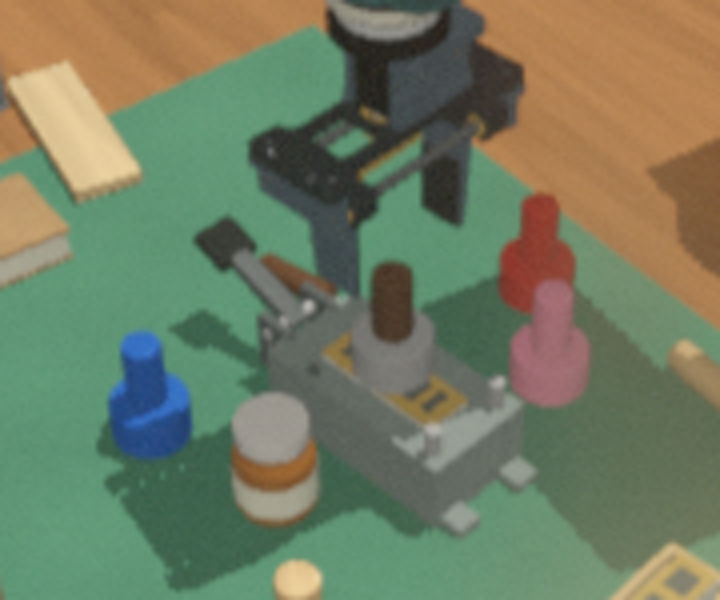

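servo_tool(
  rows=[
    {"turn": [0, 0, 0], "offset": [0, 0, 0], "fingers": 1},
    {"turn": [0, 0, 0], "offset": [0, 0, 0], "fingers": 1},
  ],
)

```text
time_s: 3.15
ee_pos: [0.5309, -0.0392, 0.177]
eef_rot: [3.134, 0.212, 0.0]
force: [-0.5, 0.7, 0.2]
width: 0.0908
```

servo_tool(
  rows=[
    {"turn": [0, 0, 0], "offset": [0, 0, -0.03], "fingers": 1},
    {"turn": [0, 0, 0], "offset": [0, 0, -0.06], "fingers": 1},
    {"turn": [0, 0, 0], "offset": [0, 0, -0.087], "fingers": 1},
    {"turn": [0, 0, 0], "offset": [0, 0, -0.087], "fingers": 0.6},
    {"turn": [0, 0, 0], "offset": [0, 0, -0.087], "fingers": 0.4},
  ],
)

```text
time_s: 3.57
ee_pos: [0.5308, -0.0393, 0.1118]
eef_rot: [-3.134, -0.212, 0.001]
force: [0.5, -0.3, 0.5]
width: 0.081
```

servo_tool(
  rows=[
    {"turn": [0, 0, 0], "offset": [0, 0, 0], "fingers": 0.2},
    {"turn": [0, 0, 0], "offset": [0, 0, 0], "fingers": 0},
    {"turn": [0, 0, 0], "offset": [0, 0, 0], "fingers": 0},
    {"turn": [0, 0, 0], "offset": [0, 0, 0], "fingers": 0},
    {"turn": [0, 0, 0], "offset": [0, 0, 0], "fingers": 0},
  ],
)

```text
time_s: 3.98
ee_pos: [0.5311, -0.039, 0.1118]
eef_rot: [3.134, 0.213, 0.001]
force: [-0.2, -0.4, -0.1]
width: 0.0475
```

servo_tool(
  rows=[
    {"turn": [0, 0, 0], "offset": [0, 0, 0], "fingers": 0},
    {"turn": [0, 0, 0], "offset": [0, 0, 0], "fingers": 0},
    {"turn": [0, 0, 0], "offset": [0, 0, 0], "fingers": 0},
    {"turn": [0, 0, 0], "offset": [0, 0, 0], "fingers": 0},
    {"turn": [0, 0, 0], "offset": [0, 0, 0], "fingers": 0},
  ],
)

```text
time_s: 4.4
ee_pos: [0.5306, -0.039, 0.1112]
eef_rot: [-3.134, -0.213, 0.001]
force: [-3.0, -1.2, 3.5]
width: 0.0294
```

servo_tool(
  rows=[
    {"turn": [0, 0, 0], "offset": [0, 0, 0.005], "fingers": 0},
    {"turn": [0, 0, 0], "offset": [0, 0, 0.02], "fingers": 0},
    {"turn": [0, 0, 0], "offset": [0, 0, 0.04], "fingers": 0},
    {"turn": [0, 0, 0], "offset": [0, 0, 0.05], "fingers": 0},
    {"turn": [0, 0, 0], "offset": [0, 0, 0.05], "fingers": 0},
  ],
)

```text
time_s: 4.82
ee_pos: [0.5318, -0.0391, 0.1507]
eef_rot: [3.134, 0.213, 0.005]
force: [1.0, 1.4, -6.4]
width: 0.0293
```

servo_tool(
  rows=[
    {"turn": [0, 0, 0], "offset": [0, -0.01, 0.03], "fingers": 0},
    {"turn": [0, 0, 0], "offset": [-0.008, -0.045, 0.055], "fingers": 0},
    {"turn": [0, 0, 0], "offset": [-0.015, -0.085, 0.055], "fingers": 0},
    {"turn": [0, 0, 0], "offset": [-0.025, -0.13, 0.055], "fingers": 0},
    {"turn": [0, 0, 0], "offset": [-0.03, -0.175, 0.055], "fingers": 0},
  ],
)

```text
time_s: 5.23
ee_pos: [0.5073, -0.1713, 0.1899]
eef_rot: [-3.134, -0.214, 0.0]
force: [1.1, 0.0, -6.0]
width: 0.0294
```

servo_tool(
  rows=[
    {"turn": [0, 0, 0], "offset": [-0.005, -0.045, 0], "fingers": 0},
    {"turn": [0, 0, 0], "offset": [-0.01, -0.09, 0], "fingers": 0},
    {"turn": [0, 0, 0], "offset": [-0.011, -0.135, 0], "fingers": 0},
    {"turn": [0, 0, 0], "offset": [-0.011, -0.175, -0.01], "fingers": 0},
    {"turn": [0, 0, 0], "offset": [-0.011, -0.2, -0.03], "fingers": 0},
  ],
)

```text
time_s: 5.65
ee_pos: [0.5005, -0.3236, 0.1684]
eef_rot: [3.132, 0.211, 0.004]
force: [1.2, 0.5, -7.1]
width: 0.0291
```

Run:
```python
from h import *
im,d=get_image("scene");cv2.imwrite("pics/s2.png",cv2.resize(im[80:230,150:350,::-1],(800,600),interpolation=cv2.INTER_CUBIC))
im,d=get_image("top");cv2.imwrite("pics/t2.png",cv2.resize(im[120:300,240:480,::-1],(800,600),interpolation=cv2.INTER_CUBIC))
s=observe();print(s["ee_pos"],s["eef_rot"],s["force"],s["time_s"])
```

```text
[ 0.49875891 -0.32218289  0.16507982] [-3.13341897 -0.20879325  0.00315822] [-0.88085282  0.63415123 -6.88920592] 5.75
```

View pics/s2.png

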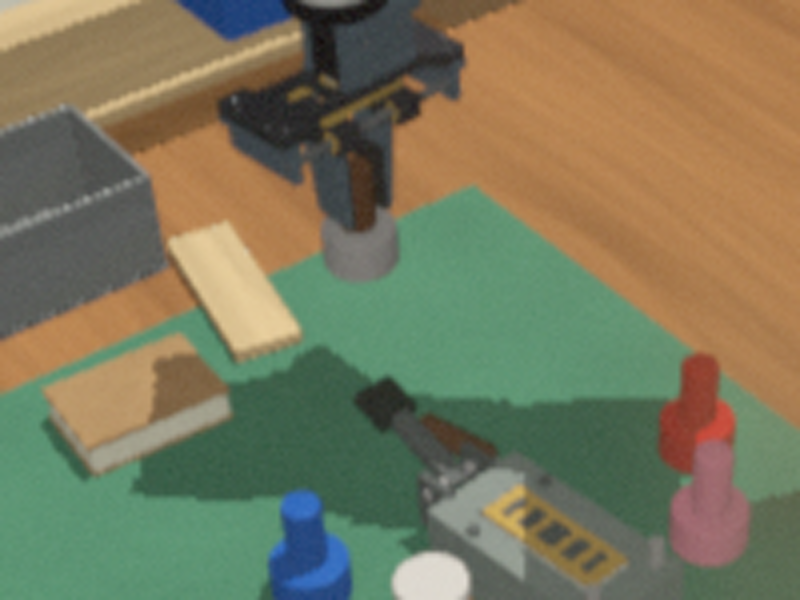

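View pics/t2.png

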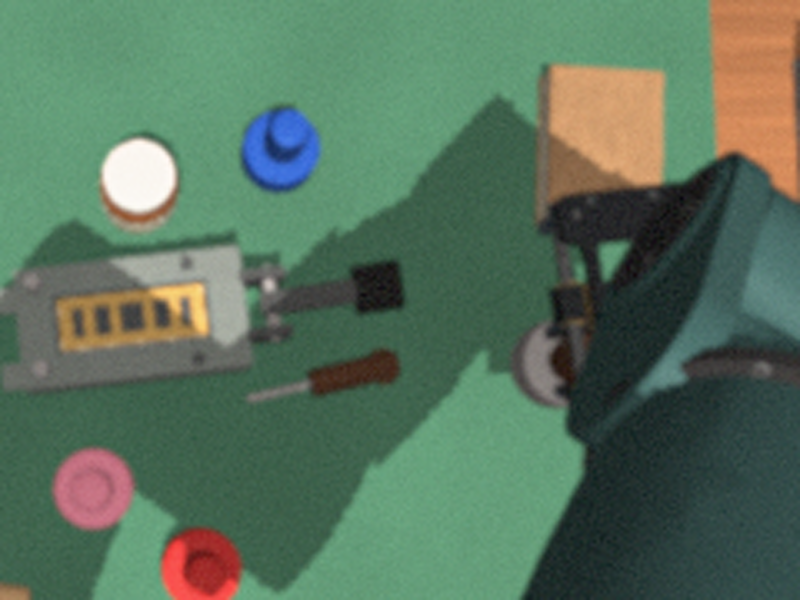

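servo_tool(
  rows=[
    {"turn": [0, 0, 0], "offset": [0, 0, -0.035], "fingers": 0},
    {"turn": [0, 0, 0], "offset": [0, 0, -0.075], "fingers": 0},
    {"turn": [0, 0, 0], "offset": [0, 0, -0.11], "fingers": 0},
    {"turn": [0, 0, 0], "offset": [0, 0, -0.135], "fingers": 0},
    {"turn": [0, 0, 0], "offset": [0, 0, -0.15], "fingers": 0},
  ],
)

```text
time_s: 6.17
ee_pos: [0.4989, -0.3189, 0.0525]
eef_rot: [-3.132, -0.213, 0.004]
force: [-1.4, -0.7, -4.9]
width: 0.0295
```

servo_tool(
  rows=[
    {"turn": [0, 0, 0], "offset": [0, 0, 0], "fingers": 0},
    {"turn": [0, 0, 0], "offset": [0, 0, -0.002], "fingers": 0},
    {"turn": [0, 0, 0], "offset": [0, 0, -0.004], "fingers": 0},
    {"turn": [0, 0, 0], "offset": [0, 0, -0.004], "fingers": 0},
  ],
)

```text
time_s: 6.5
ee_pos: [0.5007, -0.3206, 0.053]
eef_rot: [3.133, 0.213, 0.002]
force: [-0.4, 0.3, -6.8]
width: 0.0296
```

servo_tool(
  rows=[
    {"turn": [0, 0, 0], "offset": [0, 0, -0.002], "fingers": 0},
    {"turn": [0, 0, 0], "offset": [0, 0, -0.004], "fingers": 0},
    {"turn": [0, 0, 0], "offset": [0, 0, -0.004], "fingers": 0},
  ],
)

```text
time_s: 6.75
ee_pos: [0.5001, -0.3203, 0.0491]
eef_rot: [3.134, 0.213, 0.001]
force: [-0.6, -0.8, -6.8]
width: 0.0295
```

servo_tool(
  rows=[
    {"turn": [0, 0, 0], "offset": [0, 0, -0.001], "fingers": 0},
    {"turn": [0, 0, 0], "offset": [0, 0, -0.002], "fingers": 0},
    {"turn": [0, 0, 0], "offset": [0, 0, -0.002], "fingers": 0},
  ],
)

```text
time_s: 7.0
ee_pos: [0.5002, -0.3205, 0.0483]
eef_rot: [3.134, 0.213, -0.0]
force: [-5.2, 1.9, 10.2]
width: 0.0294
```

Contact is made: the force went from -6.8 to +10 N. Releasing now.

servo_tool(
  rows=[
    {"turn": [0, 0, 0], "offset": [0, 0, 0.001], "fingers": 0.4},
    {"turn": [0, 0, 0], "offset": [0, 0, 0.001], "fingers": 0.6},
    {"turn": [0, 0, 0], "offset": [0, 0, 0.001], "fingers": 0.8},
    {"turn": [0, 0, 0], "offset": [0, 0, 0.001], "fingers": 0.8},
    {"turn": [0, 0, 0], "offset": [0, 0, 0.001], "fingers": 0.8},
  ],
)

```text
time_s: 7.42
ee_pos: [0.5001, -0.3204, 0.0482]
eef_rot: [3.134, 0.213, 0.0]
force: [-0.4, 0.2, 0.7]
width: 0.06
```

servo_tool(
  rows=[
    {"turn": [0, 0, 0], "offset": [0, 0, 0], "fingers": 0.8},
    {"turn": [0, 0, 0], "offset": [0, 0, 0.03], "fingers": 0.8},
    {"turn": [0, 0, 0], "offset": [0, 0, 0.07], "fingers": 0.8},
    {"turn": [0, 0, 0], "offset": [0, 0, 0.11], "fingers": 0.8},
    {"turn": [0, 0, 0], "offset": [0, 0, 0.13], "fingers": 0.5},
  ],
)

```text
time_s: 7.83
ee_pos: [0.501, -0.3209, 0.1489]
eef_rot: [3.133, 0.213, 0.004]
force: [0.1, -0.3, 1.2]
width: 0.0689
```

servo_tool(
  rows=[
    {"turn": [0, 0, 0], "offset": [0.015, 0.02, 0], "fingers": 0},
    {"turn": [0, 0, 0], "offset": [0.03, 0.05, 0], "fingers": 0},
    {"turn": [0, 0, 0], "offset": [0.05, 0.09, 0], "fingers": 0},
    {"turn": [0, 0, 0], "offset": [0.07, 0.12, 0], "fingers": 0},
    {"turn": [0, 0, 0], "offset": [0.08, 0.137, 0], "fingers": 0},
  ],
)

```text
time_s: 8.25
ee_pos: [0.5611, -0.2156, 0.1458]
eef_rot: [-3.134, -0.214, -0.001]
force: [0.0, -0.3, 0.1]
width: 0.0356
```

Run:
```python
from h import *
im,d=get_image("scene");cv2.imwrite("pics/s3.png",cv2.resize(im[80:230,150:350,::-1],(800,600),interpolation=cv2.INTER_CUBIC))
im,d=get_image("top");cv2.imwrite("pics/t3.png",cv2.resize(im[120:300,240:480,::-1],(800,600),interpolation=cv2.INTER_CUBIC))
C=cloud("top",d);P=C[(abs(C[...,0]-.5)<.05)&(abs(C[...,1]+.32)<.05)&(C[...,2]>.01)&(C[...,2]<.11)]
print(len(P),P[:,2].max(),P[P[:,2]>.08].mean(0),P[P[:,2]>.08].shape)
s=observe();print(s["ee_pos"],s["eef_rot"],s["force"],s["time_s"],s["width"])
```

```text
Traceback (most recent call last):
ValueError: zero-size array to reduction operation maximum which has no identity
```

View pics/s3.png

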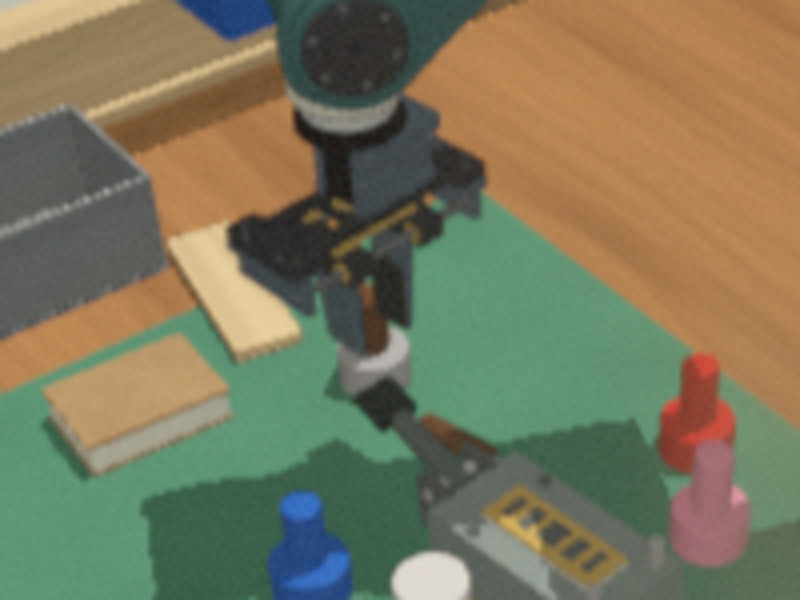

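View pics/t3.png

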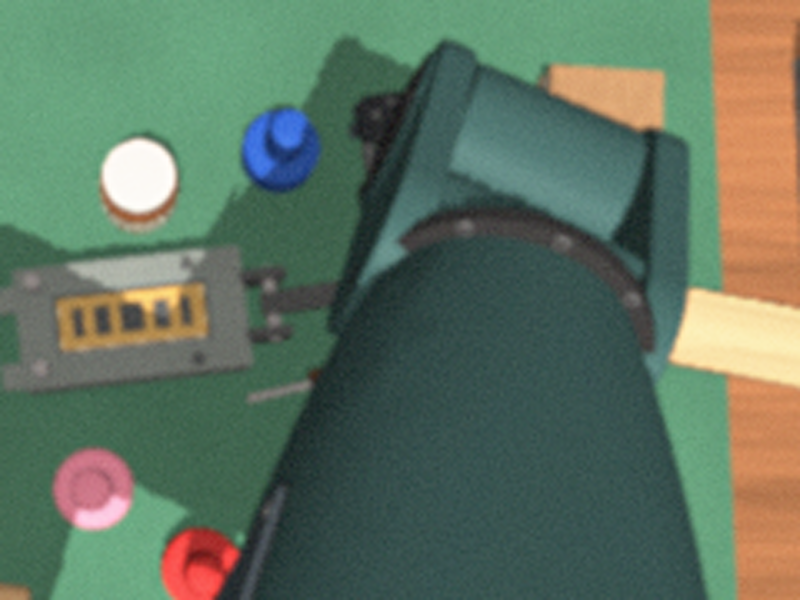

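servo_tool(
  rows=[
    {"turn": [0, 0, 0], "offset": [0, 0, -0.02], "fingers": 0},
    {"turn": [0, 0, 0], "offset": [0, 0, -0.045], "fingers": 0},
    {"turn": [0, 0, 0], "offset": [0, 0, -0.06], "fingers": 0},
    {"turn": [0, 0, 0], "offset": [0, 0, -0.06], "fingers": 0},
    {"turn": [0, 0, 0], "offset": [0, 0, -0.06], "fingers": 0},
  ],
)

```text
time_s: 8.77
ee_pos: [0.5594, -0.218, 0.1003]
eef_rot: [-3.134, -0.212, 0.002]
force: [0.8, 0.1, 0.3]
width: 0.0008
```

servo_tool(
  rows=[
    {"turn": [0, 0, 0], "offset": [0, 0, -0.008], "fingers": 0},
    {"turn": [0, 0, 0], "offset": [0, 0, -0.016], "fingers": 0},
    {"turn": [0, 0, 0], "offset": [0, 0, -0.024], "fingers": 0},
    {"turn": [0, 0, 0], "offset": [0, 0, -0.032], "fingers": 0},
    {"turn": [0, 0, 0], "offset": [0, 0, -0.04], "fingers": 0},
  ],
)

```text
time_s: 9.18
ee_pos: [0.5618, -0.2191, 0.0719]
eef_rot: [3.131, 0.213, 0.006]
force: [-0.2, -7.3, 10.5]
width: 0.0001
```

Pressing at about 12 N, so the lever is moving. Continuing down.

servo_tool(
  rows=[
    {"turn": [0, 0, 0], "offset": [0, 0, -0.006], "fingers": 0},
    {"turn": [0, 0, 0], "offset": [0, 0, -0.012], "fingers": 0},
    {"turn": [0, 0, 0], "offset": [0, 0, -0.018], "fingers": 0},
    {"turn": [0, 0, 0], "offset": [0, 0, -0.024], "fingers": 0},
    {"turn": [0, 0, 0], "offset": [0, 0, -0.028], "fingers": 0},
  ],
)

```text
time_s: 9.6
ee_pos: [0.5618, -0.2191, 0.0508]
eef_rot: [3.132, 0.213, 0.006]
force: [-0.1, -8.2, 11.2]
width: -0.0001
```

servo_tool(
  rows=[
    {"turn": [0, 0, 0], "offset": [0, 0, -0.002], "fingers": 0},
    {"turn": [0, 0, 0], "offset": [0, 0, -0.003], "fingers": 0},
    {"turn": [0, 0, 0], "offset": [0, 0, -0.003], "fingers": 0},
  ],
)

```text
time_s: 9.85
ee_pos: [0.5618, -0.219, 0.0486]
eef_rot: [3.132, 0.213, 0.006]
force: [1.2, -7.5, 7.7]
width: 0.0005
```

servo_tool(
  rows=[
    {"turn": [0, 0, 0], "offset": [0, 0, -0.002], "fingers": 0},
    {"turn": [0, 0, 0], "offset": [0, 0, -0.003], "fingers": 0},
    {"turn": [0, 0, 0], "offset": [0, 0, -0.003], "fingers": 0},
  ],
)

```text
time_s: 10.1
ee_pos: [0.5618, -0.2189, 0.0464]
eef_rot: [3.132, 0.213, 0.006]
force: [-0.3, -7.7, 7.8]
width: 0.0007
```

servo_tool(
  rows=[
    {"turn": [0, 0, 0], "offset": [0, 0, -0.0015], "fingers": 0},
    {"turn": [0, 0, 0], "offset": [0, 0, -0.0015], "fingers": 0},
  ],
)

```text
time_s: 10.27
ee_pos: [0.5619, -0.219, 0.0458]
eef_rot: [3.132, 0.213, 0.005]
force: [-2.1, -6.1, 17.2]
width: 0.0008
```

servo_tool(
  rows=[
    {"turn": [0, 0, 0], "offset": [0, 0, -0.002], "fingers": 0},
    {"turn": [0, 0, 0], "offset": [0, 0, -0.002], "fingers": 0},
    {"turn": [0, 0, 0], "offset": [0, 0, -0.002], "fingers": 0},
  ],
)

```text
time_s: 10.52
ee_pos: [0.5621, -0.2191, 0.0453]
eef_rot: [3.132, 0.213, 0.005]
force: [-8.0, -4.3, 33.9]
width: 0.0004
```

Run:
```python
from h import *
im,d=get_image("scene");cv2.imwrite("pics/s4.png",cv2.resize(im[120:270,190:390,::-1],(800,600),interpolation=cv2.INTER_CUBIC))
im,d=get_image("top");C=cloud("top",d)
P=C[(abs(C[...,0]-.536)<.02)&(abs(C[...,1]+.0355)<.05)];print("die top z",np.percentile(P[:,2],[5,50,95]))
s=observe();print(s["ee_pos"],s["eef_rot"],s["force"],s["time_s"],s["width"])
```

```text
die top z [0.07304344 0.0943334  0.0969593 ]
[ 0.56203645 -0.21907862  0.04529052] [3.1317943  0.21302824 0.0054276 ] [-7.69443507 -4.55583087 34.44479625] 10.6167 0.0005060230555963188
```

View pics/s4.png

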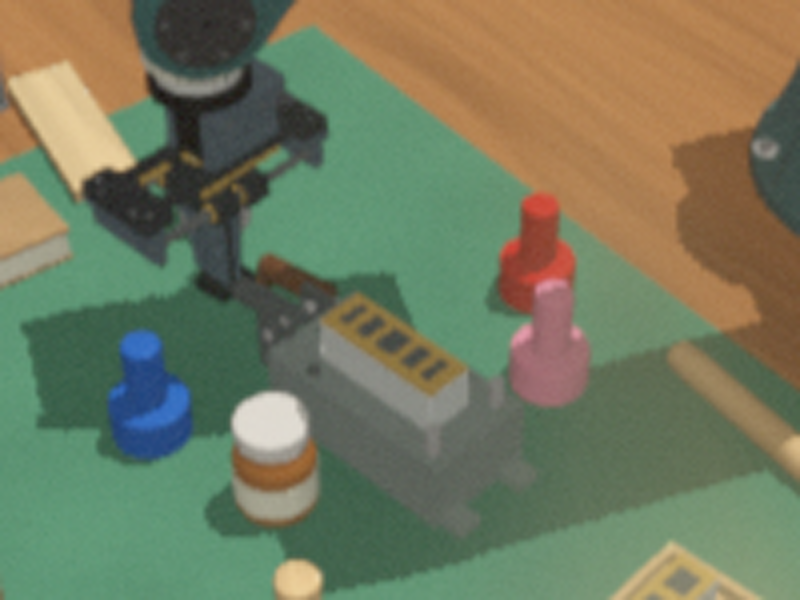

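servo_tool(
  rows=[
    {"turn": [0, 0, 0], "offset": [0, 0, 0.002], "fingers": 0},
    {"turn": [0, 0, 0], "offset": [0, 0, 0.02], "fingers": 0},
    {"turn": [0, 0, 0], "offset": [0, 0, 0.06], "fingers": 0.3},
    {"turn": [0, 0, 0], "offset": [0, 0, 0.11], "fingers": 0.65},
    {"turn": [0, 0, 0], "offset": [0, 0, 0.15], "fingers": 0.65},
  ],
)

```text
time_s: 11.03
ee_pos: [0.56, -0.2175, 0.1574]
eef_rot: [3.134, 0.213, 0.0]
force: [0.3, -0.1, -0.4]
width: 0.0175
```

Run:
```python
from h import *
im,d=get_image("top");C=cloud("top",d)
P=C[(abs(C[...,0]-.536)<.05)&(abs(C[...,1]+.0355)<.08)&(C[...,2]>.088)&(C[...,2]<.1)];print(len(P),rect(P),P.mean(0))
cv2.imwrite("pics/t5.png",cv2.resize(im[120:300,200:440,::-1],(800,600),interpolation=cv2.INTER_CUBIC))
Q=px("top",[[0,0]],.095)
hsv=cv2.cvtColor(im,cv2.COLOR_RGB2HSV);m=np.zeros((420,560),np.uint8);m[190:235,240:315]=1
m&=((hsv[...,0]<35)&(hsv[...,1]>90)).astype(np.uint8);v,u=np.nonzero(m);print(m.sum(),rect(px("top",np.c_[u,v],.095)))
s=observe();print(s["ee_pos"],s["eef_rot"],s["force"],s["time_s"],s["width"])
```

```text
758 (array([535.3, -32.9]), array([ 40.2, 109.7]), 7.14) [ 0.53478192 -0.03302274  0.09424021]
599 (array([535. , -33.5]), array([ 41.1, 107.9]), 6.88)
[ 0.56276018 -0.21861325  0.16304984] [3.13110838 0.21266092 0.01023039] [ 4.95515615 -1.65101551  6.0594265 ] 11.0833 0.021666810311620027
```

View pics/t5.png

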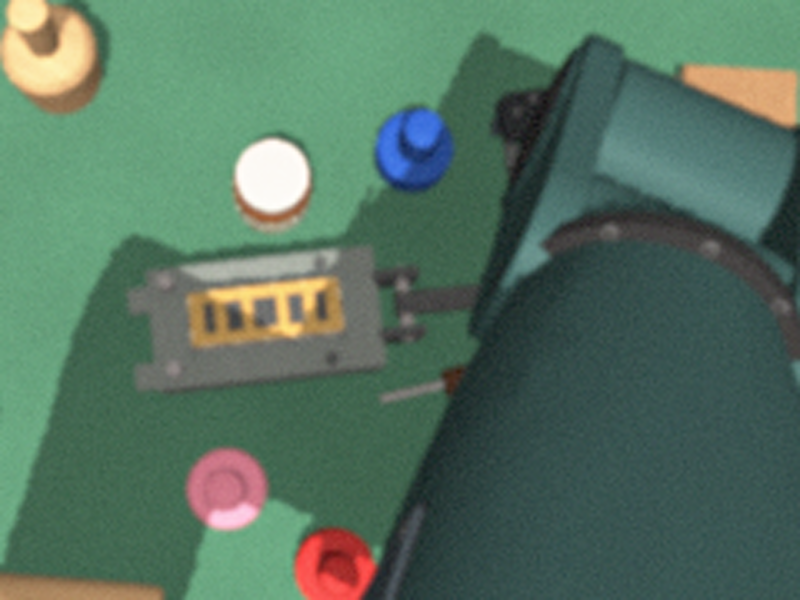

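servo_tool(
  rows=[
    {"turn": [0, 0, 0], "offset": [-0.006, 0.04, 0], "fingers": 0.72},
    {"turn": [0, 0, 0], "offset": [-0.014, 0.09, 0], "fingers": 0.72},
    {"turn": [0, 0, 0], "offset": [-0.02, 0.14, 0], "fingers": 0.72},
    {"turn": [0, 0, 0], "offset": [-0.027, 0.19, 0], "fingers": 0.72},
    {"turn": [0, 0, 0], "offset": [-0.033, 0.24, 0], "fingers": 0.72},
  ],
)

```text
time_s: 11.5
ee_pos: [0.5346, -0.036, 0.1554]
eef_rot: [-3.134, -0.212, -0.0]
force: [1.0, 0.2, -0.8]
width: 0.0549
```

servo_tool(
  rows=[
    {"turn": [0, 0, 0], "offset": [-0.001, 0.005, 0], "fingers": 0.72},
    {"turn": [0, 0, 0], "offset": [-0.001, 0.005, 0], "fingers": 0.72},
    {"turn": [0, 0, 0], "offset": [-0.001, 0.005, 0], "fingers": 0.72},
    {"turn": [0, 0, 0], "offset": [-0.001, 0.005, 0], "fingers": 0.72},
  ],
)

```text
time_s: 11.83
ee_pos: [0.5348, -0.0347, 0.1552]
eef_rot: [3.134, 0.212, 0.0]
force: [0.7, -0.1, -0.1]
width: 0.0658
```

servo_tool(
  rows=[
    {"turn": [0, 0, 0], "offset": [0, 0.001, -0.03], "fingers": 0.72},
    {"turn": [0, 0, 0], "offset": [0, 0.001, -0.06], "fingers": 0.72},
    {"turn": [0, 0, 0], "offset": [0, 0.001, -0.09], "fingers": 0.72},
    {"turn": [0, 0, 0], "offset": [0, 0.001, -0.11], "fingers": 0.72},
    {"turn": [0, 0, 0], "offset": [0, 0.001, -0.117], "fingers": 0.72},
  ],
)

```text
time_s: 12.25
ee_pos: [0.5334, -0.0341, 0.0651]
eef_rot: [-3.134, -0.21, 0.005]
force: [-0.4, 0.0, -0.1]
width: 0.0656
```

servo_tool(
  rows=[
    {"turn": [0, 0, 0], "offset": [0, 0, 0], "fingers": 0.5},
    {"turn": [0, 0, 0], "offset": [0, 0, 0], "fingers": 0.2},
    {"turn": [0, 0, 0], "offset": [0, 0, 0], "fingers": 0},
    {"turn": [0, 0, 0], "offset": [0, 0, 0], "fingers": 0},
    {"turn": [0, 0, 0], "offset": [0, 0, 0], "fingers": 0},
  ],
  grip_force=30,
)

```text
time_s: 12.67
ee_pos: [0.5351, -0.0332, 0.0683]
eef_rot: [3.134, 0.213, 0.002]
force: [0.0, -1.9, 5.0]
width: 0.0399
```

servo_tool(
  rows=[
    {"turn": [0, 0, 0], "offset": [0, 0, 0], "fingers": 0},
    {"turn": [0, 0, 0], "offset": [0, 0, 0], "fingers": 0},
    {"turn": [0, 0, 0], "offset": [0, 0, 0], "fingers": 0},
  ],
)

```text
time_s: 12.92
ee_pos: [0.5351, -0.0332, 0.0681]
eef_rot: [3.134, 0.213, 0.002]
force: [-0.9, -2.3, 7.2]
width: 0.0395
```

Run:
```python
from h import *
im,d=get_image("scene");cv2.imwrite("pics/s6.png",cv2.resize(im[120:270,190:390,::-1],(800,600),interpolation=cv2.INTER_CUBIC))
s=observe();print(s["ee_pos"],s["eef_rot"],s["force"],s["time_s"],s["width"])
```

```text
[ 0.53515707 -0.03321667  0.06809962] [3.13390431e+00 2.12834965e-01 2.15672974e-03] [-0.45123458 -2.60777939  6.09866537] 12.9667 0.03930657898842503
```

View pics/s6.png

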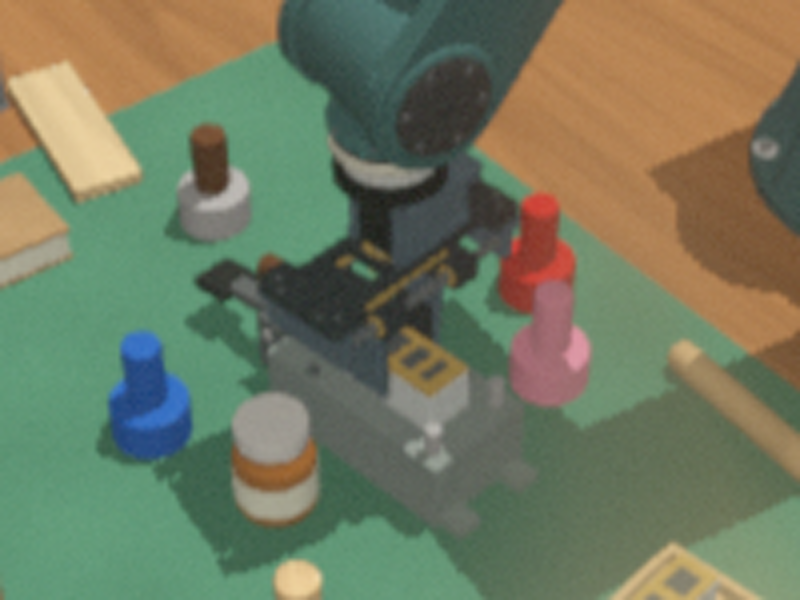

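servo_tool(
  rows=[
    {"turn": [0, 0, 0], "offset": [0, 0, 0.008], "fingers": 0},
    {"turn": [0, 0, 0], "offset": [0, 0, 0.02], "fingers": 0},
    {"turn": [0, 0, 0], "offset": [0, 0, 0.04], "fingers": 0},
    {"turn": [0, 0, 0], "offset": [0, 0, 0.07], "fingers": 0},
    {"turn": [0, 0, 0], "offset": [0, 0, 0.1], "fingers": 0},
  ],
)

```text
time_s: 13.38
ee_pos: [0.5339, -0.0329, 0.1434]
eef_rot: [-3.134, -0.213, 0.002]
force: [0.9, 0.8, -4.1]
width: 0.0397
```

servo_tool(
  rows=[
    {"turn": [0, 0, 0], "offset": [0, 0, 0.03], "fingers": 0},
    {"turn": [0, 0, 0], "offset": [0, 0, 0.06], "fingers": 0},
    {"turn": [0, 0, 0], "offset": [0, 0, 0.075], "fingers": 0},
    {"turn": [0, 0, 0], "offset": [0, 0, 0.075], "fingers": 0},
  ],
)

```text
time_s: 13.72
ee_pos: [0.5357, -0.0331, 0.2014]
eef_rot: [3.134, 0.213, 0.007]
force: [0.0, -0.0, -2.8]
width: 0.0403
```

Run:
```python
from h import *
im,d=get_image("scene");cv2.imwrite("pics/s7.png",cv2.resize(im[90:240,190:390,::-1],(800,600),interpolation=cv2.INTER_CUBIC))
s=observe();print(s["ee_pos"],s["eef_rot"],s["force"],s["time_s"],s["width"])
```

```text
[ 0.53490676 -0.03301384  0.19950176] [3.13401475 0.21278584 0.00329698] [ 0.52696738 -0.34326054 -3.05487043] 13.7667 0.03958083626021332
```

View pics/s7.png

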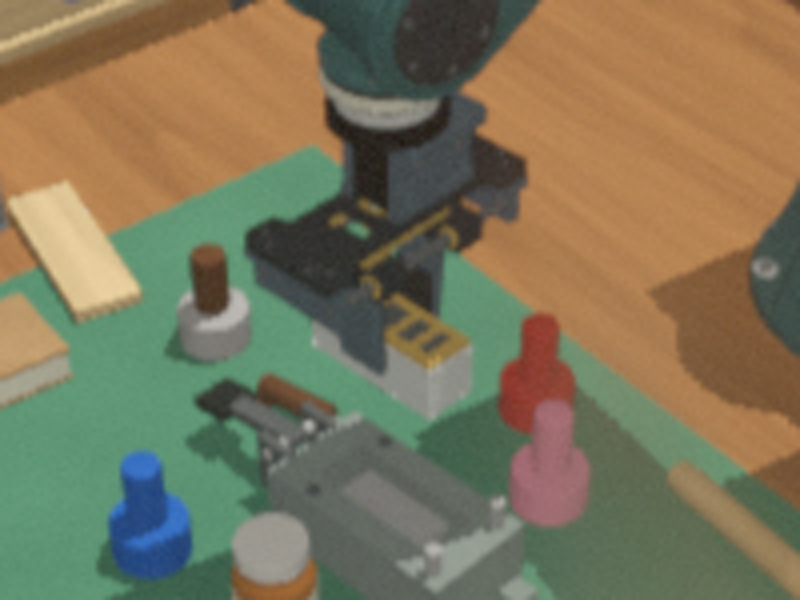

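servo_tool(
  rows=[
    {"turn": [0, 0, 0.05], "offset": [-0.002, 0.025, 0], "fingers": 0},
    {"turn": [0, 0, 0.12], "offset": [-0.005, 0.06, 0], "fingers": 0},
    {"turn": [0, 0, 0.195], "offset": [-0.008, 0.1, 0], "fingers": 0},
    {"turn": [0, 0, 0.275], "offset": [-0.011, 0.14, 0], "fingers": 0},
    {"turn": [0, 0, 0.354], "offset": [-0.015, 0.178, 0], "fingers": 0},
  ],
)

```text
time_s: 14.18
ee_pos: [0.5221, 0.1017, 0.1969]
eef_rot: [-2.965, -1.036, 0.004]
force: [0.5, -0.2, -3.6]
width: 0.0401
```

servo_tool(
  rows=[
    {"turn": [0, 0, 0.071], "offset": [-0.003, 0.036, 0], "fingers": 0},
    {"turn": [0, 0, 0.142], "offset": [-0.006, 0.072, 0], "fingers": 0},
    {"turn": [0, 0, 0.212], "offset": [-0.009, 0.107, 0], "fingers": 0},
    {"turn": [0, 0, 0.283], "offset": [-0.012, 0.142, 0], "fingers": 0},
    {"turn": [0, 0, 0.354], "offset": [-0.015, 0.178, 0], "fingers": 0},
  ],
)

```text
time_s: 14.6
ee_pos: [0.5108, 0.2349, 0.1967]
eef_rot: [-2.59, -1.777, 0.004]
force: [-0.1, 0.0, -3.4]
width: 0.0396
```

servo_tool(
  rows=[
    {"turn": [0, 0, 0.08], "offset": [-0.003, 0.04, 0], "fingers": 0},
    {"turn": [0, 0, 0.16], "offset": [-0.006, 0.08, 0], "fingers": 0},
    {"turn": [0, 0, 0.235], "offset": [-0.009, 0.12, 0], "fingers": 0},
    {"turn": [0, 0, 0.31], "offset": [-0.012, 0.155, 0], "fingers": 0},
    {"turn": [0, 0, 0.354], "offset": [-0.014, 0.178, 0], "fingers": 0},
  ],
)

```text
time_s: 15.02
ee_pos: [0.5003, 0.3693, 0.1965]
eef_rot: [-2.03, -2.396, 0.003]
force: [-0.2, -0.5, -3.2]
width: 0.0399
```

servo_tool(
  rows=[
    {"turn": [0, 0, 0], "offset": [0, 0, 0], "fingers": 0},
    {"turn": [0, 0, 0], "offset": [0, 0, 0], "fingers": 0},
    {"turn": [0, 0, 0], "offset": [0, 0, 0], "fingers": 0},
  ],
)

```text
time_s: 15.27
ee_pos: [0.5009, 0.3666, 0.1971]
eef_rot: [-2.041, -2.388, 0.003]
force: [-0.8, 0.5, -2.8]
width: 0.0397
```

Run:
```python
from h import *
im,d=get_image("scene");cv2.imwrite("pics/s8.png",cv2.resize(im[190:370,270:510,::-1],(800,600),interpolation=cv2.INTER_CUBIC))
im,d=get_image("top");cv2.imwrite("pics/t8.png",cv2.resize(im[130:310,60:300,::-1],(800,600),interpolation=cv2.INTER_CUBIC))
s=observe();r=R.from_rotvec(s["eef_rot"]).as_matrix();print(s["ee_pos"],np.degrees(np.arctan2(r[1,0],r[0,0])),r[:,2],s["force"],s["time_s"],s["width"])
```

```text
[0.50134851 0.36645389 0.19784243] 98.9375565319805 [-8.90088855e-04 -7.31198132e-04 -9.99999337e-01] [-0.70238366  0.44877555 -2.85712894] 15.3667 0.03984223136909086
```

View pics/s8.png

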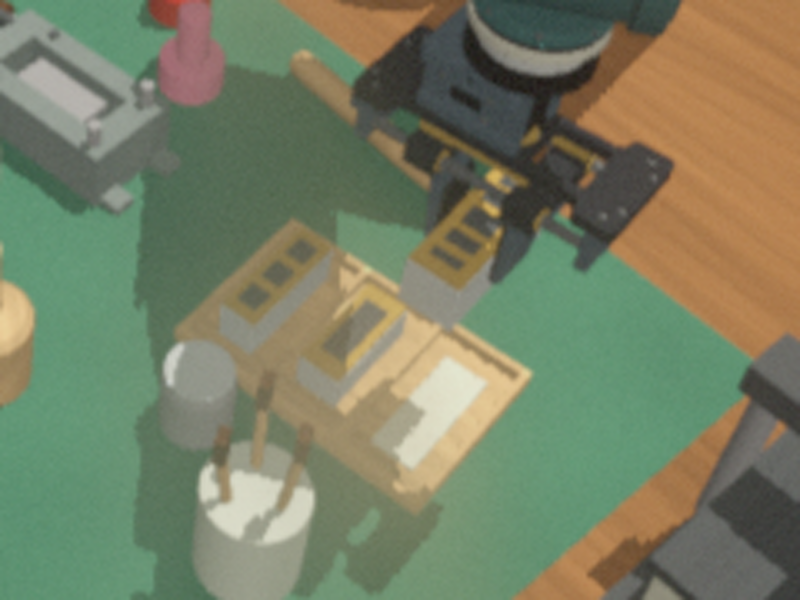

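View pics/t8.png

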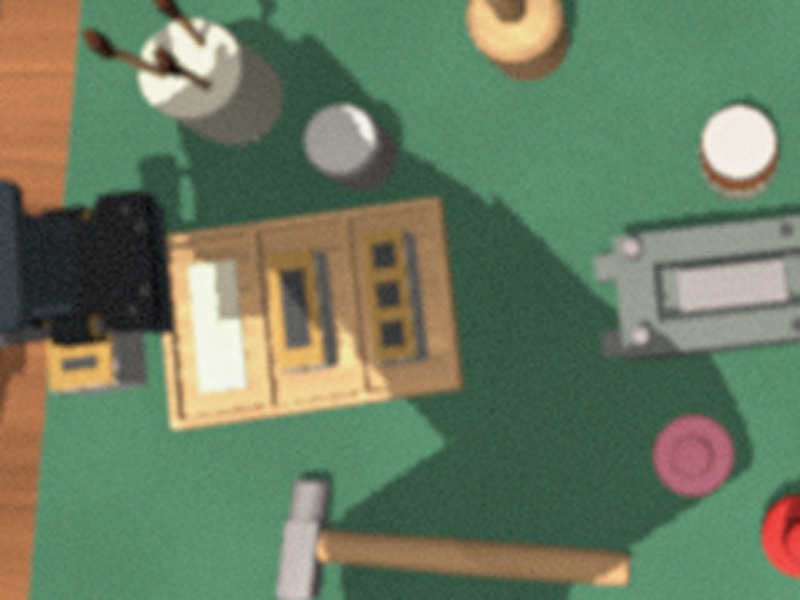

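servo_tool(
  rows=[
    {"turn": [0, 0, 0], "offset": [0.001, 0, -0.03], "fingers": 0},
    {"turn": [0, 0, 0], "offset": [0.001, 0, -0.07], "fingers": 0},
    {"turn": [0, 0, 0], "offset": [0.001, 0, -0.11], "fingers": 0},
    {"turn": [0, 0, 0], "offset": [0.001, 0, -0.14], "fingers": 0},
    {"turn": [0, 0, 0], "offset": [0.001, 0, -0.16], "fingers": 0},
  ],
)

```text
time_s: 15.78
ee_pos: [0.5015, 0.366, 0.0761]
eef_rot: [-2.041, -2.387, 0.004]
force: [-0.1, -0.2, -3.2]
width: 0.0397
```

servo_tool(
  rows=[
    {"turn": [0, 0, 0], "offset": [0, 0, -0.02], "fingers": 0},
    {"turn": [0, 0, 0], "offset": [0, 0, -0.035], "fingers": 0},
    {"turn": [0, 0, 0], "offset": [0, 0, -0.045], "fingers": 0},
    {"turn": [0, 0, 0], "offset": [0, 0, -0.045], "fingers": 0},
    {"turn": [0, 0, 0], "offset": [0, 0, -0.045], "fingers": 0},
  ],
)

```text
time_s: 16.2
ee_pos: [0.5025, 0.3676, 0.0451]
eef_rot: [2.04, 2.389, 0.0]
force: [0.4, -0.0, -2.8]
width: 0.0397
```

Run:
```python
from h import *
im,d=get_image("scene");cv2.imwrite("pics/s9.png",cv2.resize(im[190:370,270:510,::-1],(800,600),interpolation=cv2.INTER_CUBIC))
im,d=get_image("top");cv2.imwrite("pics/t9.png",cv2.resize(im[160:280,70:230,::-1],(800,600),interpolation=cv2.INTER_CUBIC))
s=observe();r=R.from_rotvec(s["eef_rot"]).as_matrix();print(s["ee_pos"],np.degrees(np.arctan2(r[1,0],r[0,0])),r[:,2],s["force"],s["time_s"],s["width"])
```

```text
[0.50283962 0.36791631 0.04581087] 99.03499279344116 [ 1.21519270e-03  8.24203231e-04 -9.99998922e-01] [ 0.56105562 -1.29595091 -2.84329422] 16.3 0.04007863827042557
```

View pics/s9.png

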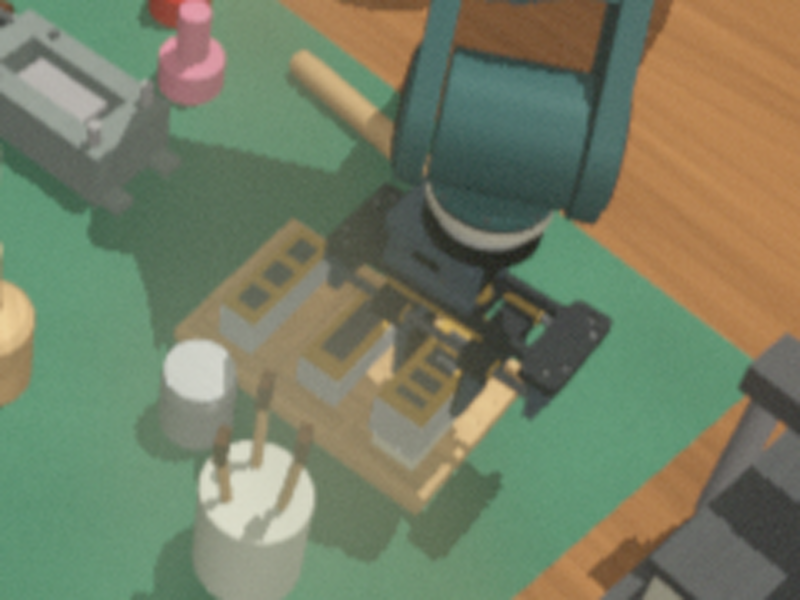

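View pics/t9.png

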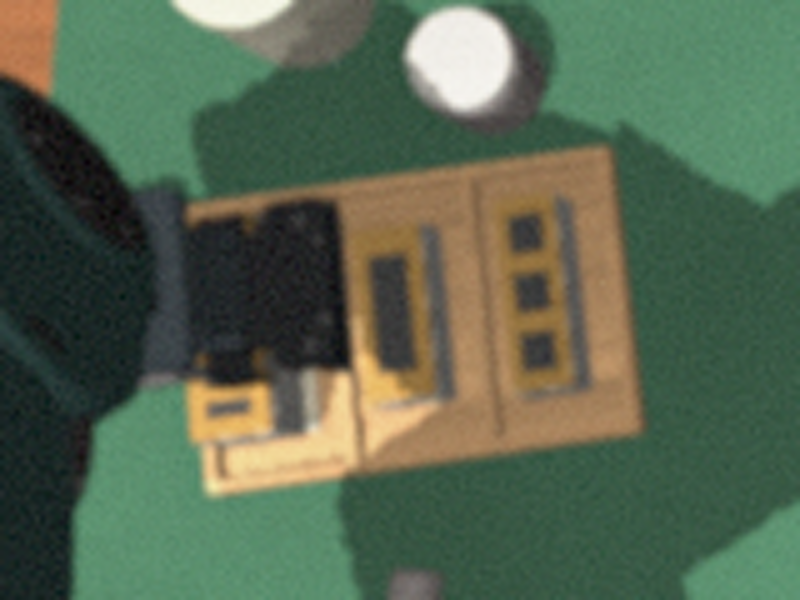

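Aligned over the lane. TCP z is 0.0455 and the die's foot is 18 mm lower, so contact should come at about 0.0265. Lowering in small steps.

servo_tool(
  rows=[
    {"turn": [0, 0, 0], "offset": [0, 0, -0.007], "fingers": 0},
    {"turn": [0, 0, 0], "offset": [0, 0, -0.014], "fingers": 0},
    {"turn": [0, 0, 0], "offset": [0, 0, -0.02], "fingers": 0},
    {"turn": [0, 0, 0], "offset": [0, 0, -0.021], "fingers": 0},
    {"turn": [0, 0, 0], "offset": [0, 0, -0.021], "fingers": 0},
  ],
)

```text
time_s: 16.72
ee_pos: [0.502, 0.3673, 0.0285]
eef_rot: [-2.039, -2.389, 0.001]
force: [0.0, -0.1, -3.4]
width: 0.0397
```

servo_tool(
  rows=[
    {"turn": [0, 0, 0], "offset": [0, 0, -0.001], "fingers": 0},
    {"turn": [0, 0, 0], "offset": [0, 0, -0.002], "fingers": 0},
    {"turn": [0, 0, 0], "offset": [0, 0, -0.002], "fingers": 0},
  ],
)

```text
time_s: 16.97
ee_pos: [0.5023, 0.3675, 0.0276]
eef_rot: [2.04, 2.389, 0.0]
force: [-0.1, -0.1, -3.1]
width: 0.0398
```

servo_tool(
  rows=[
    {"turn": [0, 0, 0], "offset": [0, 0, -0.001], "fingers": 0},
    {"turn": [0, 0, 0], "offset": [0, 0, -0.001], "fingers": 0},
    {"turn": [0, 0, 0], "offset": [0, 0, -0.001], "fingers": 0},
  ],
)

```text
time_s: 17.22
ee_pos: [0.5023, 0.3675, 0.0268]
eef_rot: [2.04, 2.389, 0.0]
force: [-0.6, 0.4, -3.1]
width: 0.0397
```

servo_tool(
  rows=[
    {"turn": [0, 0, 0], "offset": [0, 0, -0.001], "fingers": 0},
    {"turn": [0, 0, 0], "offset": [0, 0, -0.001], "fingers": 0},
    {"turn": [0, 0, 0], "offset": [0, 0, -0.001], "fingers": 0},
  ],
)

```text
time_s: 17.47
ee_pos: [0.5024, 0.3675, 0.0266]
eef_rot: [2.04, 2.389, 0.0]
force: [-1.8, -3.1, 5.1]
width: 0.0396
```

servo_tool(
  rows=[
    {"turn": [0, 0, 0], "offset": [0, 0, 0], "fingers": 0.5},
    {"turn": [0, 0, 0], "offset": [0, 0, 0], "fingers": 0.58},
    {"turn": [0, 0, 0], "offset": [0, 0, 0], "fingers": 0.58},
    {"turn": [0, 0, 0], "offset": [0, 0, 0], "fingers": 0.58},
    {"turn": [0, 0, 0], "offset": [0, 0, 0], "fingers": 0.58},
  ],
)

```text
time_s: 17.88
ee_pos: [0.5023, 0.3675, 0.0261]
eef_rot: [2.04, 2.389, 0.0]
force: [-0.6, 0.0, 0.8]
width: 0.0528
```

servo_tool(
  rows=[
    {"turn": [0, 0, 0], "offset": [0, 0, 0.01], "fingers": 0.58},
    {"turn": [0, 0, 0], "offset": [0, 0, 0.03], "fingers": 0.58},
    {"turn": [0, 0, 0], "offset": [0, 0, 0.07], "fingers": 0.58},
    {"turn": [0, 0, 0], "offset": [0, 0, 0.12], "fingers": 0.58},
    {"turn": [0, 0, 0], "offset": [0, 0, 0.17], "fingers": 0.58},
  ],
)

```text
time_s: 18.3
ee_pos: [0.5019, 0.3672, 0.1559]
eef_rot: [-2.039, -2.389, 0.001]
force: [1.1, -0.0, 0.2]
width: 0.0531
```

servo_tool(
  rows=[
    {"turn": [0, 0, 0], "offset": [-0.02, 0, 0.05], "fingers": 0.58},
    {"turn": [0, 0, 0], "offset": [-0.05, 0, 0.09], "fingers": 0.58},
    {"turn": [0, 0, 0], "offset": [-0.05, 0.04, 0.12], "fingers": 0.58},
    {"turn": [0, 0, 0], "offset": [-0.05, 0.08, 0.13], "fingers": 0.58},
    {"turn": [0, 0, 0], "offset": [-0.05, 0.12, 0.13], "fingers": 0.58},
  ],
)

```text
time_s: 18.72
ee_pos: [0.4654, 0.4593, 0.2563]
eef_rot: [2.04, 2.388, 0.009]
force: [-0.0, 0.3, -0.1]
width: 0.0528
```

servo_tool(
  rows=[
    {"turn": [0, 0, 0], "offset": [0, 0.05, 0], "fingers": 0.58},
    {"turn": [0, 0, 0], "offset": [0, 0.1, 0], "fingers": 0.58},
    {"turn": [0, 0, 0], "offset": [0, 0.15, 0], "fingers": 0.58},
    {"turn": [0, 0, 0], "offset": [0, 0.18, 0], "fingers": 0.58},
    {"turn": [0, 0, 0], "offset": [0, 0.18, 0], "fingers": 0.58},
  ],
)

```text
time_s: 19.13
ee_pos: [0.4641, 0.5962, 0.2525]
eef_rot: [-2.037, -2.391, -0.003]
force: [0.5, 0.2, 0.4]
width: 0.0527
```

Run:
```python
from h import *
im,d=get_image("scene");cv2.imwrite("pics/s10.png",cv2.resize(im[:,:,::-1],(800,600),interpolation=cv2.INTER_CUBIC))
im,d=get_image("top");cv2.imwrite("pics/t10.png",cv2.resize(im[100:310,80:360,::-1],(800,600),interpolation=cv2.INTER_CUBIC))
C=cloud("top",d)
P=C[(abs(C[...,0]-.502)<.08)&(abs(C[...,1]-.367)<.036)&(C[...,2]>.045)&(C[...,2]<.06)];print("die",len(P),rect(P),P.mean(0),P[:,2].std())
for nm,c in [("b",(.514,.289)),("c",(.525,.22))]:
    P=C[(abs(C[...,0]-c[0])<.07)&(abs(C[...,1]-c[1])<.025)&(C[...,2]>.034)];print(nm,rect(P),P.mean(0))
for z0,z1 in((.03,.045),(.08,.1)):
    P=C[(abs(C[...,0]-.5)<.06)&(abs(C[...,1]+.32)<.06)&(C[...,2]>z0)&(C[...,2]<z1)];print("w",rect(P),np.median(P,0))
s=observe();print(s["ee_pos"],s["force"],s["time_s"],s["width"])
```

```text
die 741 (array([503.2, 367.1]), array([109.6,  40.7]), 8.5) [0.50237042 0.36558707 0.052439  ] 0.002207791916168985
b (array([513.7, 295.8]), array([89. , 36.5]), 8.69) [0.51215644 0.29414387 0.04034843]
c (array([525.6, 224.8]), array([99.9, 32.2]), 8.87) [0.52437937 0.22350933 0.04490402]
w (array([ 499.8, -318. ]), array([58.5, 54.5]), 19.38) [ 0.495534   -0.31035373  0.03428509]
w (array([ 500.5, -320. ]), array([26.6, 28.1]), 1.98) [ 0.49931367 -0.31876271  0.08878548]
[0.46438162 0.59281746 0.2519419 ] [-0.27828335 -0.08565859 -0.04783818] 19.2333 0.05280870347520419
```

View pics/s10.png

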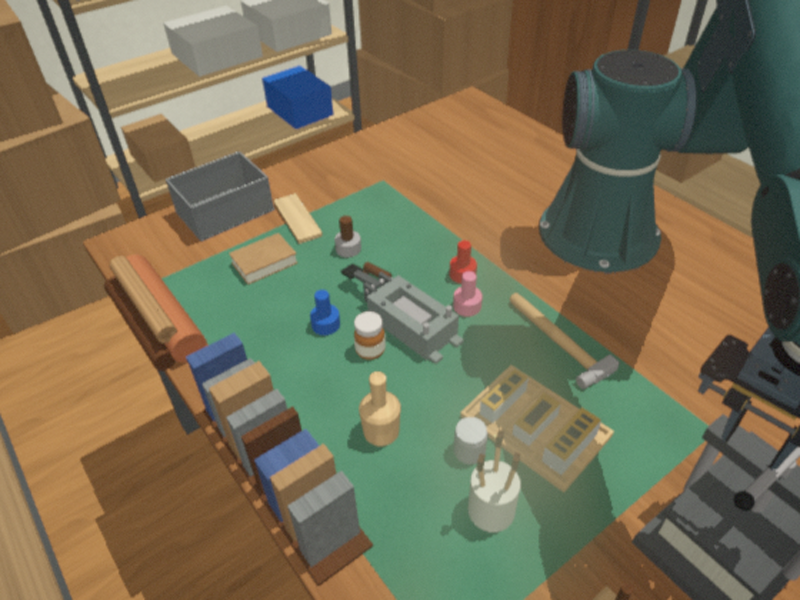

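View pics/t10.png

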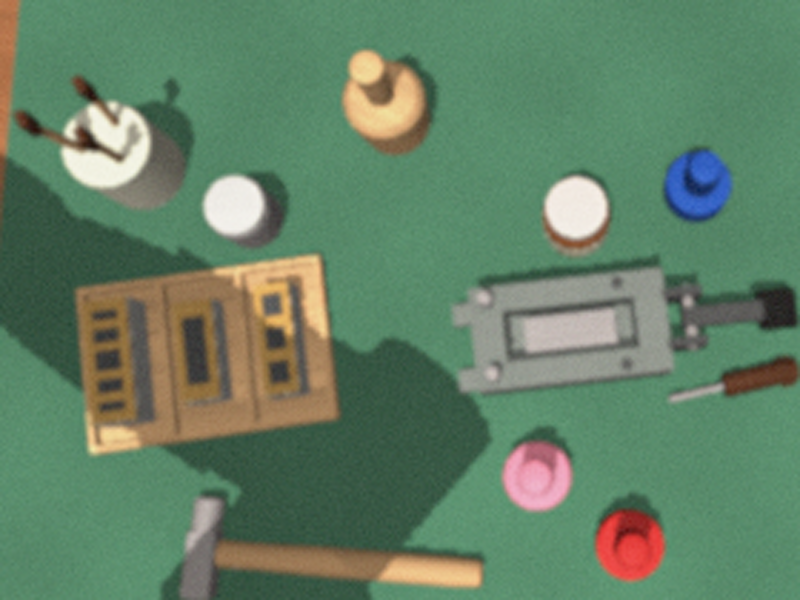

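The die lies centred and square in the lane with its face up, and the paperweight stands on the bench at scene pixel (348,235). Nothing else has moved, and the gripper isn't touching anything.

```bash
python3 -c "
from workcell import *
print(finish_job())"
```

```text
the job is handed in; nothing more can be done
None
```

I finished the task and handed it in at about 19 s of the 70 s allowed; the hand-in reported no verdict.

- **Paperweight:** I lifted it off the die and stood it upright on the open bench at about (0.50, -0.32) m, then let go. Both views show it standing, with its handle top about 89 mm above the bench.
- **Lever:** I pressed the paddle down to its stop, where the force rose to about 34 N. The top of the die then read about 94 mm above the bench, so it had risen fully.
- **Die:** I gripped it across its narrow side, lifted it out, turned it, lowered it onto the card until the fingers felt contact, and only then released it. At the last check its centre was within about 1 mm of the card's centre. It was within about 0.6° of the lane's line, and its top read about 53 mm above the bench, as it should lying flat on the card.
- **Everything else:** In the last pictures the other two dies and the other items on the bench look unmoved, and the gripper is clear with its force reading near zero.

None of the checks disagreed. One script stopped with an error because the arm was hiding the paperweight from the top camera. I checked it in the scene picture then, and measured it from above at the end.

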